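Unlock the standards box by feel

TASK

The blue box of reference standards is locked. Take the red-headed key from its stand, put it in the lock on the front deck of the box and, pressing only lightly, feel round for the hidden slot until the key drops fully home; then turn it counter-clockwise (seen from above) until the hidden bolt lets go and the sprung lid pops up. Leave the key standing fully home in the lock, force nothing and leave the small parts around the work where they are.

Things in the scene. Friction and masses are not known exactly. Their poses are not given: they have to be found in the camera images.
- key: Steel key with a red plastic head, 73 mm long, 0.06 kg, upright in its stand. Origin at the centre of its lower tip, z up along the key. From the tip: flat blade 15 mm (key x) by 4 mm (y), 10 mm long, square-ended; then a round shank up to 31 mm, coned from 12.6 to 17 mm across over its first 4.5 mm, then 17 mm. A half turn about z makes no difference.
- key_collar (a point): Underside of the key's collar, 31 mm above the tip; axes as the key's. The collar is 31 mm across and 4 mm thick; above it a thin neck 6 mm long, then the head. Fully home, this underside lies on the lock's mouth.
- key_head (a point): Centre of the key's red head, 57 mm above its tip; axes as the key's. The head is 36 mm (x) by 10 mm (y) by 32 mm high; pinch it across its 10 mm thickness.
- key_stand: Fixed grey block 56 x 56 mm, 42 mm high, on a rubber foot, with an upright hole 18 mm across and 36 mm deep in its middle; the key's collar rests on its top. Origin in the middle of its underside.
- lockbox: Fixed blue steel box 185 mm (x) by 160 mm (y) by 60 mm high. Origin on its underside straight below the lock's axis, z up; the box reaches from x = -45 mm (front) to x = +140 mm (hinge of the lid). The deck with the lock covers x = -45 to +38 mm, the lid the rest.
- lock_mouth (a point): Centre of the top of the lock's round mouth, 66 mm above the worktop, 6 mm above the deck; axes as the box's. The mouth is 35 mm across outside; inside it narrows from 23 mm to a throat 18 mm across within 5 mm. Pushing the key against the lock with more than 60 N damages it.
- lock_slot (a point): Centre of the plug's face, 22 mm below the mouth; axes as the BOX's, not the slot's. The slot, 5.4 mm wide, 12 mm deep, points 0 to 1.2 rad counter-clockwise (from above) of the box's x axis; it is hidden and varies. The key's x must match it (or a half turn from it) to about 0.09 rad, and its axis to about 0.5 mm, to drop in; else the blade rests on the face, collar 9 mm over the mouth.
- lock_seat (a point): Where the key's tip lies when fully home, 31 mm below the mouth, on the axis; axes as the box's. The plug resists turning with 0.08 N m and stays where left. Turned counter-clockwise, it frees the lid when the slot points about 1.65 rad from the box's x axis (the key runs about 0.1 rad ahead of the slot); it stops at 1.8 rad.
- lid (a joint): Angle of the box's lid about its rear edge: 0 shut, up to 0.3 rad; a spring lifts it to 0.3 rad (front edge some 30 mm up, 40 mm behind the lock's axis) as soon as the lock lets go.
- loupe: Bystander: black loupe, 38 mm across, 43 mm high, beside the key stand; origin under its middle.
- load_716: Bystander: white and silver round connector load, 34 mm across, 32 mm high, to the right of the box; origin under its middle.
- attenuator: Bystander: ribbed silver cylinder 74 mm long, 25 mm thick, lying to the left of the box; origin under its middle.
Things that resemble listed ones, but are neither listed nor needed, are in the scene too. There is more than one size of the key; the one meant has the size given above.

How it is judged:
By the outcome, as a careful person would: the job done as asked, in the order asked, and still so for the second after the job is handed in, with the robot touching nothing.
It also fails if it takes over 72 s, if anything falls off the work surface, if the arm or the gripper's body presses on something with over 40 N, if the wrist force passes 120 N, or if a joint passes its speed limit or range.

ROBOT

A 7-joint arm with a two-finger parallel gripper is mounted at the origin on a cart in front of the work surface, level with it; the furniture and walls round the work are solid. World frame = base frame: x ahead of the robot, y to its left, z up, the work surface at z = 0. Lengths are in m, angles in rad, forces in N, time in s.
With the tool pointing down it reaches from about 0.425 to 0.825 m from the base axis. Payload 3.6 kg.
Tool frame: the origin (TCP) lies on the centre line of the jaws, within the pads' length; the fingertips stand ctrl.tcp_to_tips ahead of it and the grasp point (between the pads) lies 2 mm behind it (ctrl.tcp_to_tips is the distance from the TCP to the fingertips, in m); z points along the fingers, y is the direction in which the jaws open and shut (so a half turn about z gives the same grasp; the last joint's range is limited). The gripper opens to 93 mm and grips with 3 to 60 N. Pads are 15 mm wide; open, the fingers measure 128 mm over their backs; the gripper's body (75 mm by 188 mm) begins 65 mm behind the grasp point.
Start: joints at [-0.026, 0.615, -0.013, 1.423, 0.008, 1.103, -0.04], TCP at [0.65, 0, 0.236] pointing down, gripper open.
Joint ranges: [-3.12, 3.12], [-0.3, 2.06], [-1.34, 1.32], [0.26, 2.42], [-1.36, 4.5], [0.01, 1.98], [-2.84, 2.84]. Speed limits (rad/s): [2.79, 2.79, 3.14, 3.14, 3.14, 3.14, 3.14].

INTERFACE

Orientations are given as a unit quaternion [w, x, y, z].
In Python, from workcell import ctrl gives the robot as it stands.
- The arm moves only by the tool carry_out, never from a script. Its argument "steps" is a list of rows, each a list of 5 numbers: the shift along the world's x, y, z each as a share of 0.02 m, from -1 to 1, then the turn about the world's z as a share of 0.12 rad, from -1 to 1, then the opening in per cent of the stroke, from 0 (shut) to 100 (fully open). In form: [[tx, ty, tz, roll, fingers], ...]. A call has 1 to 12 rows; each row shifts and turns the commanded pose from where the row before left it; what a row does not reach is not made up. A row lasts 1/12 s, in which the tool goes at most 41.7 mm and 7.16 degrees, less where a joint would pass 70% of its speed; a pose out of reach is approached as far as the arm can. A call with a number of a shift or a turn outside -1 to 1 is refused whole. A call with a gripper value outside its range is refused whole. The fingers move at their own pace and stop on an object; "newtons" is the grip in N (left out, the last holds). Time passes only in rows, so rows that do not move let the fingers close. It gives the time, the measured TCP pose, the force and the opening at its end, in the units of the state.
- ctrl.read_state(): the state, without advancing time (a new reading comes with each control period).
- ctrl.read_camera(name): name is "scene" or "side" or "wrist"; returns the picture (480x640x3 uint8, red, green, blue); there is no depth.
- ctrl.calibration(name): a dict with "intrinsics" (3x3 intrinsics, pixels), "xyz" and "orientation" of the camera in the world. Camera axes: x right, y down, z forward; pixel columns grow to the right and rows downward; lengths in m; the calibration is good to about 2 mm. A picture is of the moment at which its call begins: read the wrist's pose just before it. calibration takes no time and is no camera call; for the wrist camera it gives the pose at the moment of the call.
- ctrl.finish_job(): hands the job in, once; it reports no verdict.
The state is a dict: "time_s": time; "qpos": joint angles; "qd": joint speeds; "effort": joint torques, N m; "ee_pos": TCP position; "tcp_rot": TCP orientation; "ft_force": force on the tool from outside, world axes, zero at the start; "ft_torque": the same for the moment, N m; "width": finger opening in m.
Only numpy, scipy, OpenCV 4.12 (cv2) and the standard library are available. Lean on these libraries where they do the work, as an engineer would, in place of code of your own. Each camera call takes 0.05 s, during which the arm holds its last target.

## Working session

There is one attempt and no reset: what is moved stays moved. The work goes in short steps, Python scripts to look and compute and a tool call to move; the robot and the scene stay as the last step left them, time stands still between calls to the robot, and variables do not carry over. Pictures are saved under pics/ and viewed, and the job is handed in when it is done.

Besides the shell and the picture viewer there is one more tool, called after "Emit:" as name(argument=value, ...) on one line, values as JSON. carry_out: Moves the arm, as the interface text tells. Its arguments: {"type":"object","properties":{"steps":{"type":"array","items":{"type":"array","items":{"type":"number"}}},"newtons":{"type":"number"}},"required":["steps"]}

```bash
mkdir -p pics; ls; python3 - <<'E'
from workcell import ctrl
import cv2,numpy as np
s=ctrl.read_state();print(s, ctrl.tcp_to_tips)
for n in ["scene","side","wrist"]:
    c=ctrl.calibration(n);print(n,c)
    cv2.imwrite(f"pics/{n}0.png",ctrl.read_camera(n)[:,:,::-1])
E
```

```text
pics
{'time_s': 0.0, 'qpos': array([-0.02652265,  0.61590659, -0.01260384,  1.42488346,  0.00811616,
        1.10340862, -0.04042568]), 'qd': array([-4.68287850e-05,  1.25624800e-03, -1.57698847e-03, -1.72737952e-03,
        1.38269912e-03,  1.39633505e-03, -1.16691761e-04]), 'effort': array([ 5.37042069e-04, -4.58937871e+01,  2.08912762e-01, -1.65743172e+01,
       -6.11085235e-02,  2.03703978e-02,  2.53581929e-04]), 'ee_pos': array([6.49252033e-01, 1.30702998e-05, 2.34494485e-01]), 'tcp_rot': array([-0.00088255,  0.70708483,  0.70712757, -0.00092398]), 'ft_force': array([ 1.06329345,  0.88436605, -0.37852851]), 'ft_torque': array([0.02134177, 0.01455349, 0.00606254]), 'width': 0.09314660741010794} 0.017
scene {'intrinsics': array([[611.56829962,   0.        , 318.8092642 ],
       [  0.        , 611.56829962, 238.15563261],
       [  0.        ,   0.        ,   1.        ]]), 'xyz': array([ 0.09093507, -0.87753899,  0.70167421]), 'orientation': array([-0.48650317,  0.84805872, -0.18200915,  0.10480334])}
side {'intrinsics': array([[622.41827361,   0.        , 318.79850704],
       [  0.        , 622.41827361, 241.64276013],
       [  0.        ,   0.        ,   1.        ]]), 'xyz': array([0.17083061, 1.19893929, 0.82333135]), 'orientation': array([ 0.08092992, -0.12629795,  0.86422455, -0.48022401])}
wrist {'intrinsics': array([[339.62655117,   0.        , 316.37222871],
       [  0.        , 339.62655117, 241.93996546],
       [  0.        ,   0.        ,   1.        ]]), 'xyz': array([0.65002379, 0.07708807, 0.38450765]), 'orientation': array([ 1.40348293e-01,  9.90101997e-01,  3.55258925e-04, -5.14928364e-04])}
```

View pics/scene0.png

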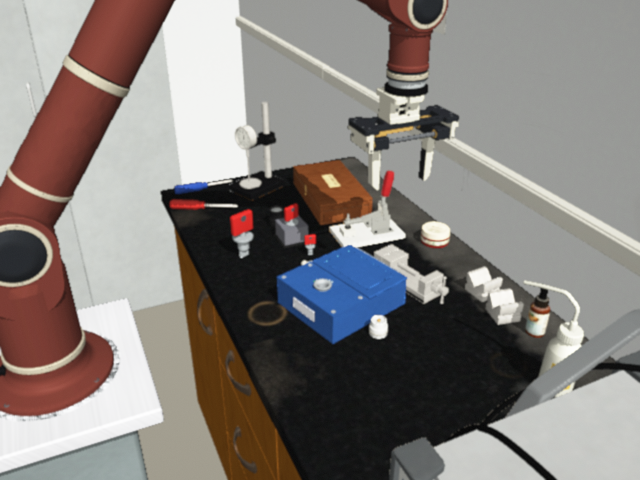

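View pics/side0.png

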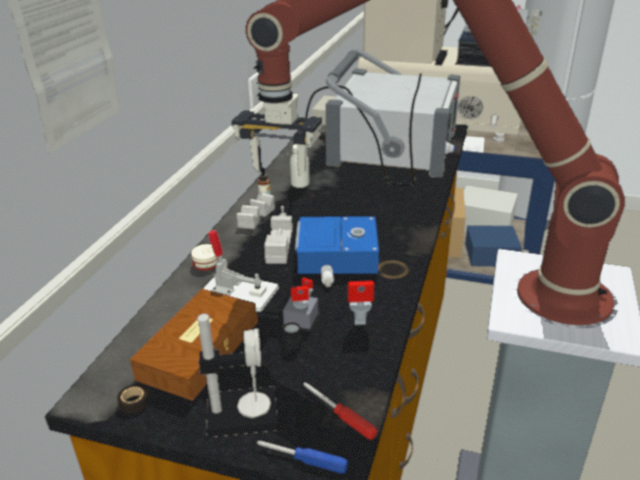

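View pics/wrist0.png

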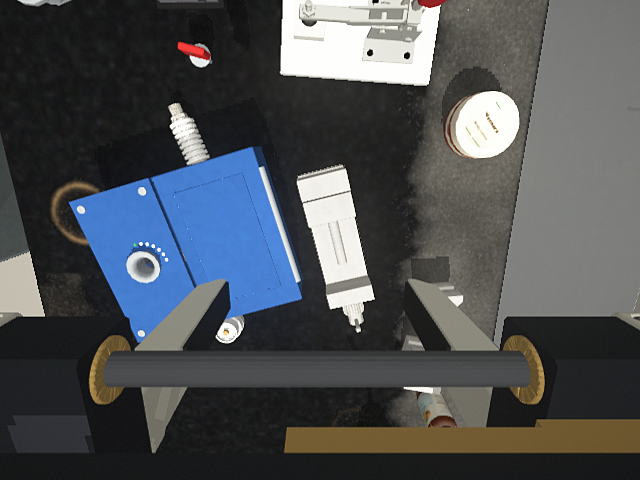

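```bash
python3 - <<'E'
import cv2,numpy as np
a=cv2.imread("pics/scene0.png")[190:270,220:340]
b=cv2.imread("pics/side0.png")[270:340,270:390]
cv2.imwrite("pics/c1.png",cv2.resize(a,None,fx=6,fy=6,interpolation=cv2.INTER_CUBIC))
cv2.imwrite("pics/c2.png",cv2.resize(b,None,fx=6,fy=6,interpolation=cv2.INTER_CUBIC))
E
```

```text
(no output)
```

View pics/c1.png

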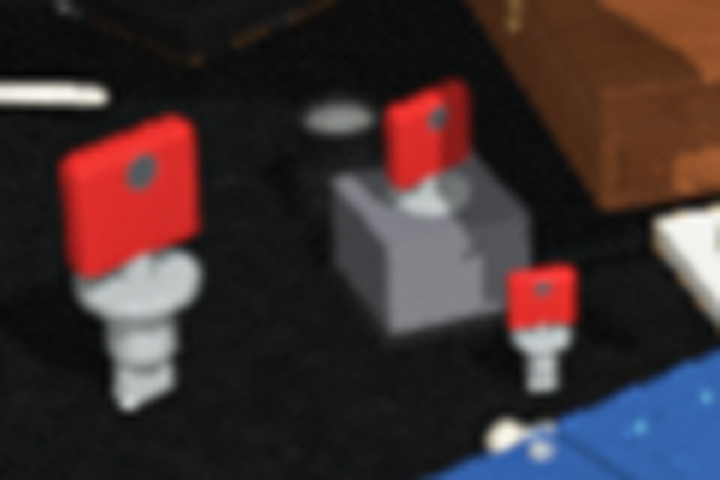

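View pics/c2.png

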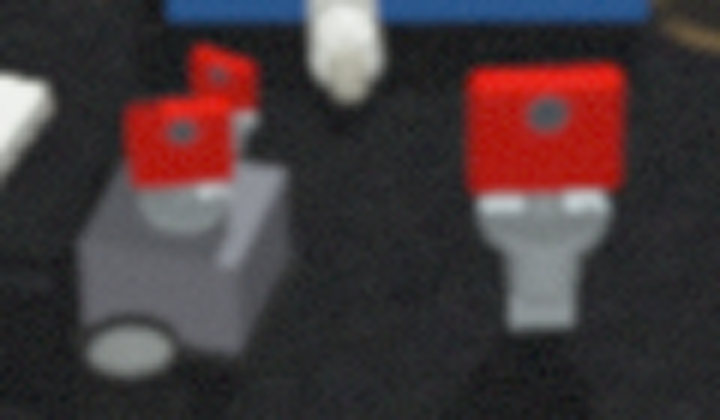

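```bash
cat > h.py <<'E'
import numpy as np,cv2
from scipy.spatial.transform import Rotation as R
from scipy.optimize import least_squares
def rot(q): return R.from_quat([q[1],q[2],q[3],q[0]]).as_matrix()
def ray(c,px):
    K=np.array(c["intrinsics"]);d=np.linalg.inv(K)@[px[0],px[1],1.]
    d=rot(c["orientation"])@d;return np.array(c["xyz"]),d/np.linalg.norm(d)
def onz(c,px,z):
    o,d=ray(c,px);return o+d*(z-o[2])/d[2]
def tri(l):
    A=np.zeros((3,3));b=np.zeros(3);rs=[ray(c,p) for c,p in l]
    for o,d in rs:
        P=np.eye(3)-np.outer(d,d);A+=P;b+=P@o
    x=np.linalg.solve(A,b)
    return x,[1000*np.linalg.norm((np.eye(3)-np.outer(d,d))@(x-o)) for o,d in rs]
def proj(c,X):
    p=rot(c["orientation"]).T@(np.asarray(X)-c["xyz"]);p=np.array(c["intrinsics"])@p;return p[:2]/p[2]
def snap(ctrl,n,f):
    c=ctrl.calibration(n);im=ctrl.read_camera(n)[:,:,::-1].copy();cv2.imwrite(f,im);return c,im
E
python3 - <<'E'
from h import *
from workcell import ctrl
S,D,W=[ctrl.calibration(n) for n in("scene","side","wrist")]
print("lock",tri([(S,(323,284)),(D,(357,232.5)),(W,(143,266))]))
print("head",tri([(S,(291.5,212)),(D,(301,292))]))
print("big",tri([(S,(242,223)),(D,(361,291))]))
print("small",tri([(S,(310.5,239.5)),(D,(307,284)),(W,(193,48))]))
print(proj(W,tri([(S,(291.5,212)),(D,(301,292))])[0]))
a=cv2.imread("pics/wrist0.png")[150:350,50:310]
cv2.imwrite("pics/c3.png",cv2.resize(a,None,fx=3,fy=3,interpolation=cv2.INTER_CUBIC))
E
```

```text
lock (array([ 0.47574958, -0.03964399,  0.06332006]), [np.float64(2.383642994963718), np.float64(2.864105439806822), np.float64(1.4679639263755082)])
head (array([0.52429874, 0.23409445, 0.07050724]), [np.float64(2.020466358954092), np.float64(2.020466358954147)])
big (array([0.40399956, 0.21237195, 0.08130786]), [np.float64(1.7775904127069708), np.float64(1.7775904127071194)])
small (array([0.53701228, 0.16045519, 0.03704487]), [np.float64(2.344157217958272), np.float64(2.303550099682397), np.float64(0.6255938086047808)])
[151.37867371 -71.38447729]
```

View pics/c3.png

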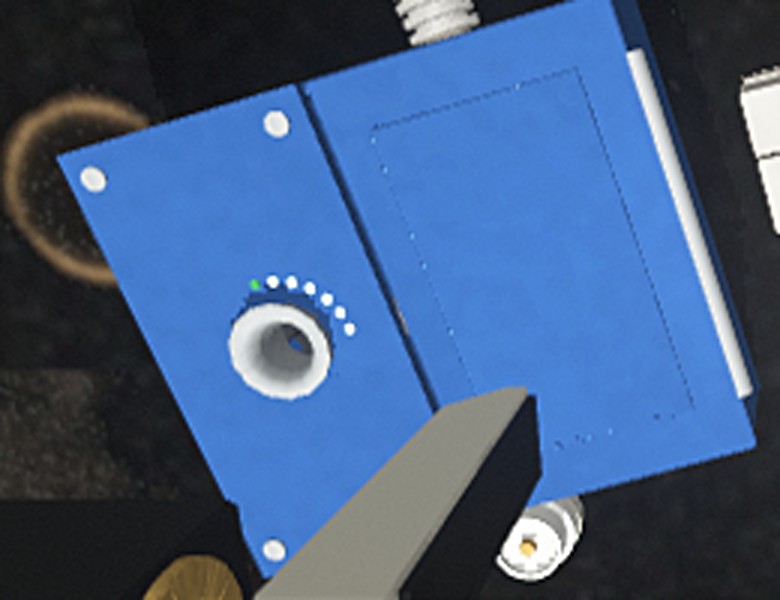

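Emit:
carry_out(steps=[[-0.6, 0.9, -0.1, 0, 100], [-0.6, 0.9, -0.1, 0, 100], [-0.6, 0.9, -0.1, 0, 100], [-0.6, 0.9, -0.1, 0, 100], [-0.6, 0.9, -0.1, 0, 100], [-0.6, 0.9, -0.1, 0, 100], [-0.6, 0.9, -0.1, 0, 100], [-0.6, 0.9, -0.1, 0, 100], [-0.6, 0.9, -0.1, 0, 100], [-0.6, 0.9, -0.1, 0, 100], [0, 0, 0, 0, 100], [0, 0, 0, 0, 100]])

```text
time_s: 1.15
ee_pos: [0.5292, 0.1812, 0.2154]
tcp_rot: [-0.0, 0.706, 0.708, -0.0]
ft_force: [0.5, 0.5, -1.2]
width: 0.0928
```

```bash
python3 - <<'E'
from h import *
from workcell import ctrl
import pickle
s=ctrl.read_state();print(s["time_s"],s["ee_pos"],s["ft_force"],s["qpos"],np.abs(s["qd"]).max())
c,im=snap(ctrl,"wrist","pics/w1.png");pickle.dump(c,open("w1.pkl","wb"));print(c["xyz"])
print(proj(c,(0.524,.234,.0705)))
E
```

```text
1.15 [0.52916814 0.18117614 0.21542604] [ 0.53659098  0.48234336 -1.15081501] [-0.35021525  0.4945694  -0.02816358  1.71793918  0.01624329  0.93010896
 -0.38140976] 0.047555246175125035
[0.52941675 0.25824068 0.3653298 ]
[309.81201507 173.24503909]
```

View pics/w1.png

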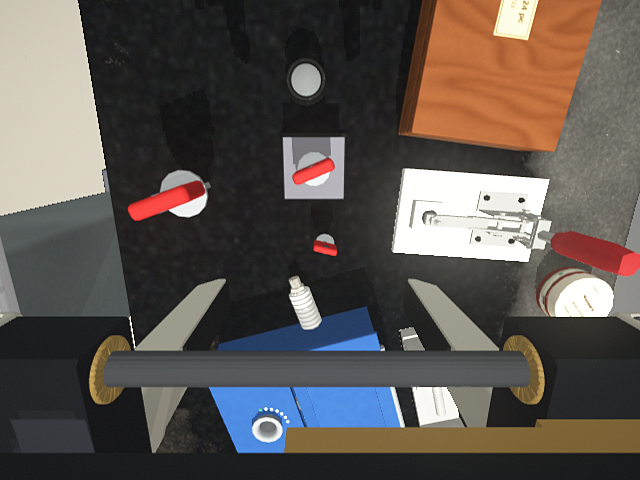

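```bash
cat >> h.py <<'E'
def redmask(im):
    b,g,r=[im[...,i].astype(int) for i in range(3)]
    return ((r>90)&(r>2*g)&(r>2*b)).astype(np.uint8)
def boxmask(c,x,y,z,yaw,up=8):
    # head box, antialiased soft mask by drawing at subpixel
    P=[]
    for sx in(-1,1):
        for sy in(-1,1):
            for sz in(-1,1):
                v=np.array([sx*.018*np.cos(yaw)-sy*.005*np.sin(yaw),sx*.018*np.sin(yaw)+sy*.005*np.cos(yaw),sz*.016])
                P.append(proj(c,np.array([x,y,z])+v))
    h=cv2.convexHull(np.array(P,np.float32))[:,0]
    m=np.zeros((480,640),np.uint8)
    cv2.fillConvexPoly(m,np.round(h*16).astype(np.int32),255,cv2.LINE_AA,4)
    return m/255.
def fithead(views,x0,free_z=False):
    from scipy.optimize import minimize
    tg=[]
    for c,im in views:
        u,v=proj(c,x0[:3]);m=redmask(im)
        n,l=cv2.connectedComponents(m)
        u,v=int(round(u)),int(round(v))
        w=l[max(v-4,0):v+5,u-4:u+5];w=w[w>0];k=np.bincount(w).argmax()
        t=(l==k).astype(np.uint8);t=cv2.morphologyEx(t,cv2.MORPH_CLOSE,np.ones((5,5)));tg.append(t)
    def f(p):
        z=p[3]*.01 if free_z else x0[2]
        return sum(np.abs(boxmask(c,p[0]*.01,p[1]*.01,z,p[2]*.3)-t).sum()/t.sum() for (c,_),t in zip(views,tg))
    p0=[x0[0]*100,x0[1]*100,x0[3]/.3]+([x0[2]*100] if free_z else [])
    best=None
    for dy in(-1,-.4,0,.4,1):
        q=list(p0);q[2]+=dy
        r=minimize(f,q,method="Nelder-Mead",options=dict(initial_simplex=[q]+[[q[j]+(.4 if i==j else 0) for j in range(len(q))] for i in range(len(q))],xatol=1e-3,fatol=1e-5))
        if best is None or r.fun<best.fun:best=r
    p=best.x
    return (p[0]*.01,p[1]*.01,p[3]*.01 if free_z else x0[2],p[2]*.3),best.fun/len(views)
E
python3 - <<'E'
from h import *
import pickle
from workcell import ctrl
w1=pickle.load(open("w1.pkl","rb"));S=ctrl.calibration("scene");D=ctrl.calibration("side")
iw=cv2.imread("pics/w1.png");i_s=cv2.imread("pics/scene0.png");i_d=cv2.imread("pics/side0.png")
x0=(0.524,.234,.068,.35)
print(fithead([(w1,iw)],x0))
print(fithead([(S,i_s),(D,i_d)],(0.524,.234,.0705,.35),True))
print(fithead([(w1,iw),(S,i_s),(D,i_d)],(0.524,.234,.0705,.35),True))
import numpy as np
# lock edges; wrist0 calib
K=w1["intrinsics"]
w0=dict(intrinsics=K,xyz=np.array([0.65002379, 0.07708807, 0.38450765]),orientation=np.array([1.40348293e-01, 9.90101997e-01,3.55258925e-04,-5.14928364e-04]))
pickle.dump(w0,open("w0.pkl","wb"))
for p in [(69.5,201.5),(250,150.5)]: print(onz(w0,p,.06))
a,b=[onz(w0,p,.06) for p in [(69.5,201.5),(250,150.5)]];print("yaw",np.arctan2(*(b-a)[[1,0]]), np.linalg.norm(b-a))
print(tri([(w0,(143.5,266)),(w1,(267,429))]))
cv2.imwrite("pics/c4.png",cv2.resize(iw[380:460,200:340],None,fx=5,fy=5,interpolation=cv2.INTER_CUBIC))
E
```

```text
((np.float64(0.5263820290567481), np.float64(0.2360722001486088), 0.068, np.float64(0.43406988827575116)), np.float64(0.30967977507576583))
((np.float64(0.5238803035647034), np.float64(0.23463085822883467), np.float64(0.07147828968401067), np.float64(0.6338155836722776)), np.float64(0.2789884135472371))
((np.float64(0.5257538133777877), np.float64(0.23589743455714168), np.float64(0.07054052446635987), np.float64(0.5105465385918648)), np.float64(0.33545978966854206))
[0.41211702 0.02350564 0.06      ]
[0.58840336 0.07100745 0.06      ]
yaw 0.26320681577699306 0.1825740764241864
(array([ 0.47711751, -0.0403065 ,  0.0663419 ]), [np.float64(0.38519528980564494), np.float64(0.38519528980563106)])
```

View pics/c4.png

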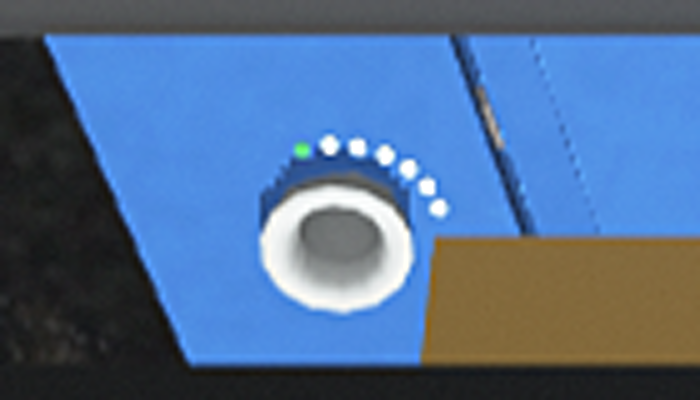

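```bash
python3 - <<'E'
from h import *
import pickle
iw=cv2.imread("pics/w1.png");w1=pickle.load(open("w1.pkl","rb"))
m=redmask(iw)
cr=cv2.resize(iw[130:210,260:360],None,fx=7,fy=7,interpolation=cv2.INTER_CUBIC)
b=boxmask(w1,.5264,.2361,.068,.434)[130:210,260:360]
b=cv2.resize(b,None,fx=7,fy=7);cs,_=cv2.findContours((b>.5).astype(np.uint8),0,1);cv2.drawContours(cr,cs,-1,(0,255,0),1)
cv2.imwrite("pics/c5.png",cr)
E
```

```text
(no output)
```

View pics/c5.png

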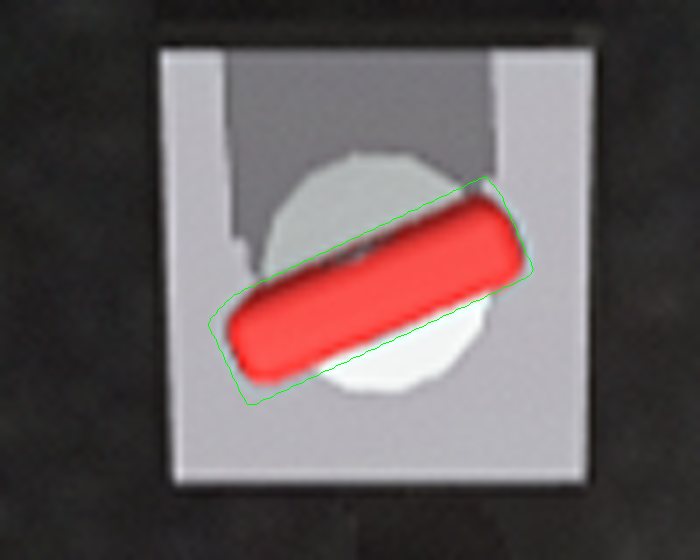

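```bash
python3 - <<'E'
from h import *
import pickle
iw=cv2.imread("pics/w1.png");w1=pickle.load(open("w1.pkl","rb"))
r=iw[...,2].astype(int);g=iw[...,1].astype(int)
m=((r>190)&(g<140)).astype(np.uint8);m[:130]=0;m[210:]=0;m[:,:260]=0;m[:,360:]=0
rect=cv2.minAreaRect(np.argwhere(m)[:,::-1].astype(np.float32));print(rect)
pts=cv2.boxPoints(rect);X=np.array([onz(w1,p,.084) for p in pts]);print(X)
for i in range(4):
    d=X[(i+1)%4]-X[i];print(np.linalg.norm(d),np.arctan2(d[1],d[0]))
print("centre top",X.mean(0))
ys,xs=np.nonzero(m);v=np.array([onz(w1,p,.084)[:2] for p in zip(xs,ys)]);C=np.cov(v.T);w,V=np.linalg.eigh(C);print("pca",np.arctan2(V[1,1],V[0,1]),v.mean(0))
# stand top & collar
print("stand",[onz(w1,p,.042) for p in [(260+160/7,130+50/7),(260+595/7,130+48/7),(260+585/7,130+480/7),(260+177/7,130+482/7)]])
print("collar",onz(w1,(260+377/7,130+272/7),.046))
E
```

```text
((313.112060546875, 172.09481811523438), (11.292354583740234, 42.93721389770508), 66.80140686035156)
[[0.50902112 0.23335509 0.084     ]
 [0.54101979 0.24688696 0.084     ]
 [0.54475656 0.23871194 0.084     ]
 [0.51253907 0.22495381 0.084     ]]
0.034742285264447705 0.400080868124529
0.008988570453819194 -1.1420565878436406
0.03503216899103626 -2.7379958609372874
0.009108106186044972 1.9673528348199645
centre top [0.52683413 0.23597695 0.084     ]
pca -2.740574320322774 [0.52691471 0.23612126]
stand [array([0.49900679, 0.26386969, 0.042     ]), array([0.55553925, 0.26432751, 0.042     ]), array([0.55570221, 0.2079695 , 0.042     ]), array([0.49999103, 0.20749201, 0.042     ])]
collar [0.52728374 0.23597559 0.046     ]
```

Emit:
carry_out(steps=[[0, 0.275, -0.4, -0.974, 50], [0, 0.275, -0.4, -0.974, 50], [0, 0.275, -0.4, -0.974, 50], [0, 0.275, -0.4, -0.974, 50], [0, 0.275, -0.4, -0.974, 50], [-0.02, 0.275, -0.4, -0.974, 50], [-0.02, 0.275, -0.4, -0.974, 50], [-0.02, 0.275, -0.4, -0.974, 50], [-0.02, 0.275, -0.4, -0.974, 50], [-0.02, 0.275, -0.4, -0.974, 50], [0, 0, 0, 0, 50], [0, 0, 0, 0, 50]], newtons=20)

```text
time_s: 2.2
ee_pos: [0.5285, 0.2339, 0.1353]
tcp_rot: [0.001, 0.98, 0.201, -0.0]
ft_force: [0.3, 0.9, 0.5]
width: 0.0462
```

```bash
python3 - <<'E'
from h import *
from workcell import ctrl
import pickle
s=ctrl.read_state();print(s["time_s"],s["ee_pos"],s["ft_force"],s["qpos"],s["width"])
Rm=rot(s["tcp_rot"]);print("jaw",np.arctan2(Rm[1,1],Rm[0,1]),"z",Rm[:,2])
c,im=snap(ctrl,"wrist","pics/w2.png");pickle.dump(c,open("w2.pkl","wb"));print(proj(c,(.527,.236,.084)),proj(c,(.477,-.04,.066)))
c,im=snap(ctrl,"side","pics/s2.png")
E
```

```text
2.2 [0.52854297 0.2338712  0.13531174] [0.28880999 0.87393367 0.54485147] [-0.63388786  0.63284734  0.28507392  1.75982307 -0.23604754  0.78326524
 -1.39982974] 0.046204608540804486
jaw -1.1669374893474784 z [-1.70734363e-04 -1.52525063e-03 -9.99998822e-01]
[311.38388876 272.48593139] [600.95515586 442.47732667]
```

View pics/w2.png

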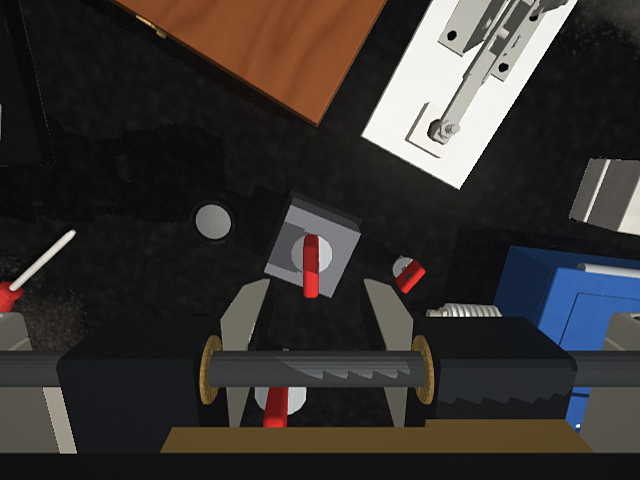

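View pics/s2.png

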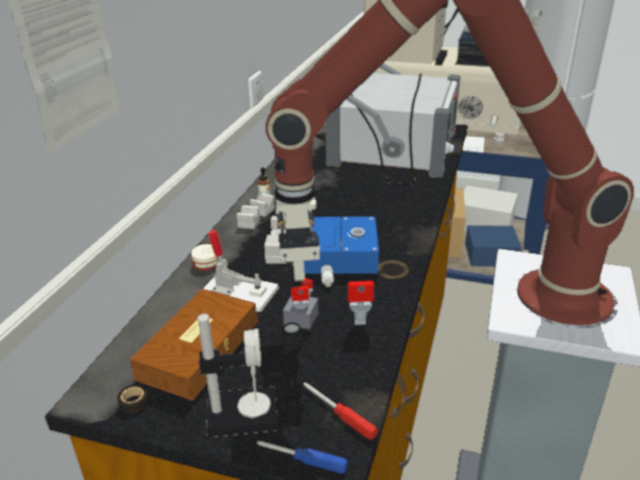

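Emit:
carry_out(steps=[[-0.075, 0.1, -0.5, -0.02, 50], [0, 0, -0.7, 0, 50], [0, 0, -0.7, 0, 50], [0, 0, -0.7, 0, 50], [0, 0, -0.5, 0, 50], [0, 0, -0.2, 0, 50], [0, 0, 0, 0, 50], [0, 0, 0, 0, 50]])

```text
time_s: 2.97
ee_pos: [0.5268, 0.2369, 0.0699]
tcp_rot: [-0.0, 0.98, 0.198, 0.0]
ft_force: [0.1, -0.9, -0.8]
width: 0.0464
```

```bash
python3 - <<'E'
from h import *
from workcell import ctrl
s=ctrl.read_state();print(s["time_s"],s["ee_pos"],s["ft_force"])
c,im=snap(ctrl,"wrist","pics/w3.png")
E
```

```text
2.9667 [0.52683451 0.2368889  0.06986594] [ 0.08480958 -0.86931534 -0.77021876]
```

View pics/w3.png

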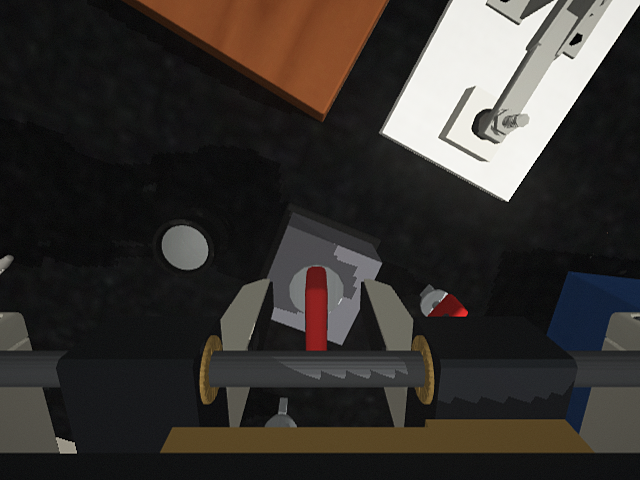

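Emit:
carry_out(steps=[[0, 0, 0, 0, 0], [0, 0, 0, 0, 0], [0, 0, 0, 0, 0], [0, 0, 0, 0, 0], [0, 0, 0, 0, 0], [0, 0, 0, 0, 0]], newtons=35)

```text
time_s: 3.52
ee_pos: [0.5265, 0.2371, 0.0697]
tcp_rot: [-0.0, 0.98, 0.199, 0.0]
ft_force: [-0.1, -0.3, 0.8]
width: 0.0108
```

Emit:
carry_out(steps=[[0, 0, 0.2, 0, 0], [0, 0, 0.4, 0, 0], [0, 0, 0.6, 0, 0], [0, 0, 0.6, 0, 0], [0, 0, 0.8, 0, 0], [0, 0, 0.8, 0, 0], [0, 0, 0.8, 0, 0], [0, 0, 0.8, 0, 0], [0, 0, 0, 0, 0]])

```text
time_s: 4.27
ee_pos: [0.5286, 0.2376, 0.1734]
tcp_rot: [-0.001, 0.98, 0.198, 0.004]
ft_force: [0.7, -0.1, -0.4]
width: 0.0102
```

```bash
python3 - <<'E'
from h import *
from workcell import ctrl
s=ctrl.read_state();print(s["time_s"],s["ee_pos"],s["ft_force"],s["width"])
c,im=snap(ctrl,"wrist","pics/w4.png")
c,im=snap(ctrl,"side","pics/s4.png")
c,im2=snap(ctrl,"scene","pics/k4.png")
a=cv2.resize(im[220:340,230:390],(480,360));b=cv2.resize(im2[140:260,220:380],(480,360))
cv2.imwrite("pics/c6.png",np.hstack([a[:,:390],b[:,:390]]))
E
```

```text
4.2667 [0.52855331 0.23756218 0.17343725] [ 0.69175456 -0.10109273 -0.40618784] 0.010174300706189816
```

View pics/w4.png

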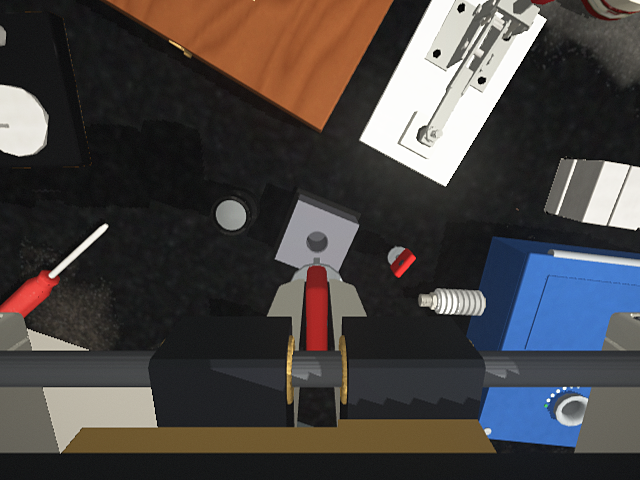

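View pics/c6.png

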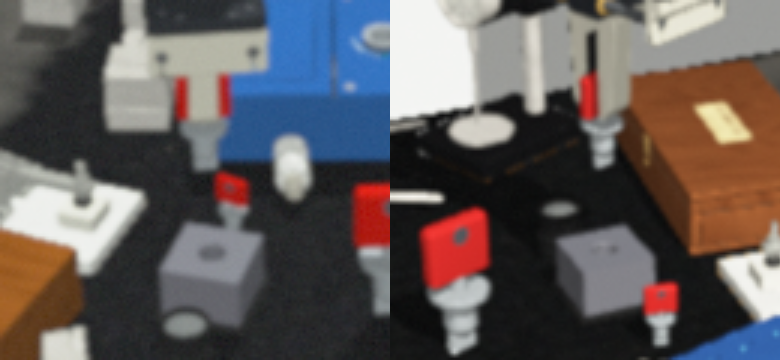

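Emit:
carry_out(steps=[[-0.215, -0.5, 0.1, -0.17, 0], [-0.215, -1, 0, -0.17, 0], [-0.215, -1, 0, -0.17, 0], [-0.215, -1, 0, -0.17, 0], [-0.215, -1, 0, -0.17, 0], [-0.215, -1, 0, -0.17, 0], [-0.215, -1, 0, -0.17, 0], [-0.215, -1, 0, -0.17, 0], [-0.215, -1, 0, -0.17, 0], [-0.215, -1, 0, -0.17, 0], [-0.215, -1, 0, -0.17, 0], [-0.215, -1, 0, -0.17, 0]])

```text
time_s: 5.42
ee_pos: [0.4732, 0.0054, 0.1709]
tcp_rot: [0.0, 0.997, 0.076, -0.001]
ft_force: [-0.6, -0.1, -0.9]
width: 0.01
```

Emit:
carry_out(steps=[[0, -0.8, 0, 0, 0], [0, -0.6, 0, 0, 0], [0, -0.4, 0, 0, 0], [0, -0.4, 0, 0, 0], [0, -0.2, 0, 0, 0], [0, 0, 0, 0, 0], [0, 0, 0, 0, 0], [0, 0, 0, 0, 0]])

```text
time_s: 6.08
ee_pos: [0.4749, -0.0401, 0.1715]
tcp_rot: [-0.0, 0.997, 0.078, -0.0]
ft_force: [-0.5, 1.1, -0.2]
width: 0.0099
```

```bash
python3 - <<'E'
from h import *
from workcell import ctrl
import pickle
s=ctrl.read_state();print(s["time_s"],s["ee_pos"],s["ft_force"],s["ft_torque"],s["width"],s["qpos"])
Rm=rot(s["tcp_rot"]);print("key yaw",np.arctan2(Rm[1,1],Rm[0,1])+np.pi/2,"z",Rm[:,2])
c,im=snap(ctrl,"wrist","pics/w5.png");pickle.dump(c,open("w5.pkl","wb"));print(proj(c,(.477,-.040,.066)),proj(c,list(s["ee_pos"][:2])+[s["ee_pos"][2]-.0587]))
c,im=snap(ctrl,"side","pics/s5.png");pickle.dump(c,open("sd.pkl","wb"))
c,im2=snap(ctrl,"scene","pics/k5.png")
a=cv2.resize(im[160:280,270:430],(480,360));b=cv2.resize(im2[200:320,240:400],(480,360))
cv2.imwrite("pics/c7.png",np.hstack([a[:,:390],b[:,:390]]))
E
```

```text
6.0833 [ 0.47485597 -0.04009729  0.17148642] [-0.49807446  1.12489072 -0.15187126] [ 0.06085311  0.09176824 -0.07082444] 0.009851534609675921 [-0.22363303  0.45670371  0.37315939  1.99922867 -0.24470206  0.72863816
 -1.11607529]
key yaw 0.15620150060545313 z [-3.09914017e-04  5.93422791e-04 -9.99999776e-01]
[316.29419706 244.27900219] [315.86469072 267.72463639]
```

View pics/w5.png

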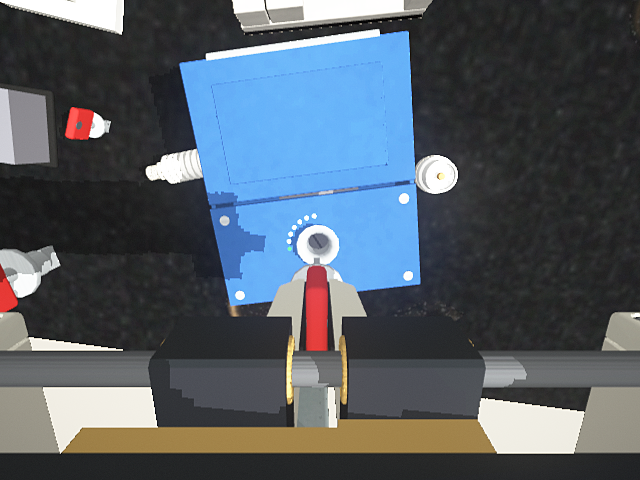

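View pics/c7.png

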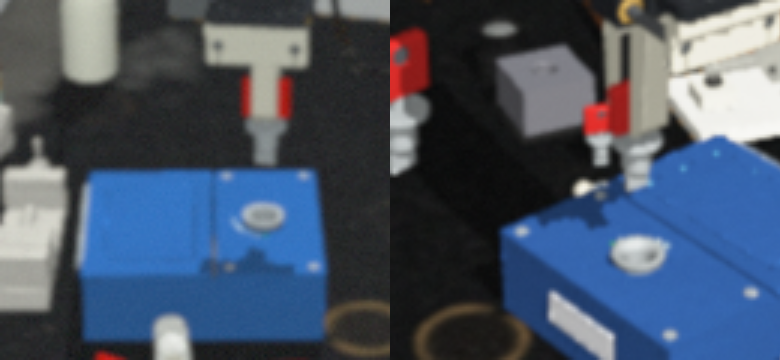

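```bash
python3 - <<'E'
from h import *
im=cv2.imread("pics/w5.png");a=im[205:275,280:360]
a=cv2.resize(a,None,fx=8,fy=8,interpolation=cv2.INTER_CUBIC);cv2.imwrite("pics/c8.png",cv2.convertScaleAbs(a,alpha=1.3))
E
```

```text
(no output)
```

View pics/c8.png

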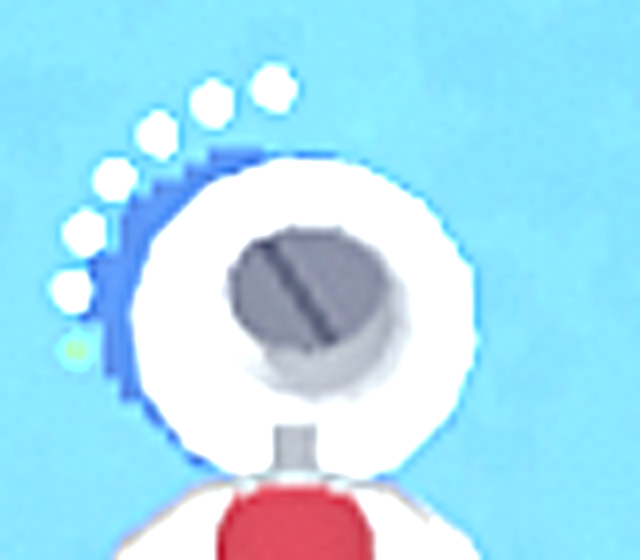

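```bash
python3 - <<'E'
from h import *
import pickle
c=pickle.load(open("w5.pkl","rb"))
f=lambda u,v:(280+u/8,205+v/8)
a,b=onz(c,f(265,245),.044),onz(c,f(333,341),.044);d=a-b
print(a,b,"slot yaw",np.arctan2(d[1],d[0])," rel box",np.arctan2(d[1],d[0])-.263, np.linalg.norm(d))
# mouth rim ellipse fit
im=cv2.imread("pics/w5.png");g=im.min(axis=2).astype(np.uint8)
print("mouth c",onz(c,f(303,320),.066), onz(c,f(133,315),.066),onz(c,f(477,315),.066),onz(c,f(303,155),.066))
print("throat/face",onz(c,f(300,288),.044))
# box yaw via deck/lid gap at z=.06 and hinge edge
p,q=onz(c,(212,207),.06),onz(c,(415,182),.06);print("gap yaw+90",np.arctan2(*(p-q)[[1,0]])-np.pi/2)
p,q=onz(c,(180,62.5),.06),onz(c,(409,31),.06);print(np.arctan2(*(p-q)[[1,0]])-np.pi/2)
p,q=onz(c,(230,305),.06),onz(c,(180,62.5),.06);print(np.arctan2(*(q-p)[[1,0]]))
p,q=onz(c,(420,284),.06),onz(c,(409,31),.06);print(np.arctan2(*(q-p)[[1,0]]))
E
```

```text
[ 0.47768411 -0.03715911  0.044     ] [ 0.46833346 -0.04595802  0.044     ] slot yaw 0.7550076197310296  rel box 0.4920076197310296 0.012839612768221173
mouth c [ 0.47661107 -0.04131713  0.066     ] [ 0.47451226 -0.02477624  0.066     ] [ 0.47978107 -0.05808294  0.066     ] [ 0.49299979 -0.03870739  0.066     ]
throat/face [ 0.47359464 -0.04155442  0.044     ]
gap yaw+90 0.27934013670609126
0.2784449360762864
0.27319471331053213
0.2808732585457424
```

Emit:
carry_out(steps=[[0.05, 0, 0, 0.7, 0], [0, 0, 0, 0.7, 0], [0, 0, 0, 0.7, 0], [0, 0, -0.3, 0.7, 0], [0, 0, -0.5, 0.7, 0], [0, 0, -0.6, 0, 0], [0, 0, -0.5, 0, 0], [0, 0, -0.3, 0, 0], [0, 0, -0.2, 0, 0], [0, 0, 0, 0, 0], [0, 0, 0, 0, 0]])

```text
time_s: 7.15
ee_pos: [0.4761, -0.0409, 0.1238]
tcp_rot: [0.0, 0.959, 0.284, 0.0]
ft_force: [0.4, 0.1, 0.1]
width: 0.0098
```

```bash
cat > st.py <<'E'
from h import *
from workcell import ctrl
import sys
s=ctrl.read_state()
Rm=rot(s["tcp_rot"]);print(round(s["time_s"],2),"pos",s["ee_pos"].round(4),"yaw",round(np.arctan2(Rm[1,1],Rm[0,1])+np.pi/2,3),"F",s["ft_force"].round(1),"T",s["ft_torque"].round(2),"tip z",round(s["ee_pos"][2]-.0587,4),"w",round(s["width"],4),"tilt",Rm[:2,2].round(4))
E
python3 st.py; python3 - <<'E'
from h import *
from workcell import ctrl
c,im=snap(ctrl,"side","pics/s6.png")
c,im2=snap(ctrl,"scene","pics/k6.png")
a=cv2.resize(im[180:270,300:420],(480,360));b=cv2.resize(im2[220:310,270:390],(480,360))
cv2.imwrite("pics/c9.png",np.hstack([a[:,:390],b[:,:390]]))
E
```

```text
7.15 pos [ 0.4761 -0.0409  0.1238] yaw 0.575 F [0.4 0.1 0.1] T [0.07 0.1  0.04] tip z 0.0651 w 0.0098 tilt [ 0.0002 -0.    ]
```

View pics/c9.png

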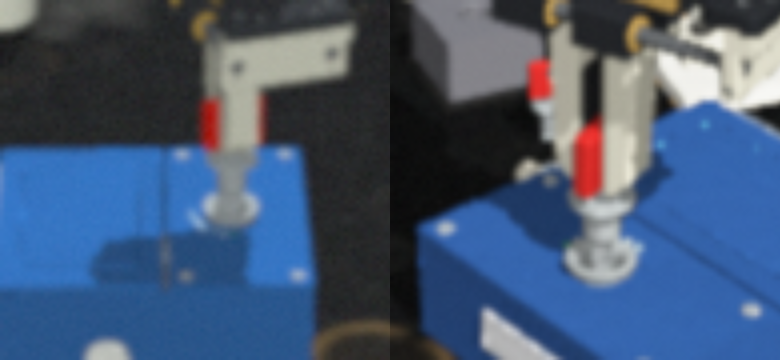

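Emit:
carry_out(steps=[[0, 0, -0.2, 0, 0], [0, 0, -0.2, 0, 0], [0, 0, -0.2, 0, 0], [0, 0, 0, 0, 0], [0, 0, 0, 0, 0]])

```text
time_s: 7.67
ee_pos: [0.4756, -0.041, 0.1113]
tcp_rot: [-0.0, 0.959, 0.283, -0.0]
ft_force: [-0.0, 0.6, -0.8]
width: 0.0098
```

```bash
python3 st.py
```

```text
7.67 pos [ 0.4756 -0.041   0.1113] yaw 0.575 F [-0.   0.6 -0.8] T [ 0.01  0.02 -0.02] tip z 0.0526 w 0.0098 tilt [-0.0009  0.0001]
```

Emit:
carry_out(steps=[[0, 0, -0.1, 0, 0], [0, 0, -0.1, 0, 0], [0, 0, -0.05, 0, 0], [0, 0, 0, 0, 0], [0, 0, 0, 0, 0]])

```text
time_s: 8.08
ee_pos: [0.4758, -0.041, 0.1066]
tcp_rot: [-0.0, 0.959, 0.283, -0.0]
ft_force: [-0.1, 0.2, -1.0]
width: 0.0101
```

```bash
python3 st.py
```

```text
8.08 pos [ 0.4758 -0.041   0.1066] yaw 0.575 F [-0.1  0.2 -1. ] T [0.02 0.05 0.01] tip z 0.0479 w 0.0101 tilt [-0.0002  0.0001]
```

Emit:
carry_out(steps=[[0, 0, -0.06, 0, 0], [0, 0, -0.06, 0, 0], [0, 0, 0, 0, 0], [0, 0, 0, 0, 0]])

```text
time_s: 8.42
ee_pos: [0.4758, -0.0409, 0.1042]
tcp_rot: [-0.0, 0.959, 0.284, -0.0]
ft_force: [-0.7, 0.3, -0.5]
width: 0.0099
```

```bash
python3 st.py
```

```text
8.42 pos [ 0.4758 -0.0409  0.1042] yaw 0.575 F [-0.7  0.3 -0.5] T [ 0.02  0.06 -0.01] tip z 0.0455 w 0.0099 tilt [-0.0001  0.0001]
```

Emit:
carry_out(steps=[[0, 0, -0.06, 0, 0], [0, 0, -0.05, 0, 0], [0, 0, -0.03, 0, 0], [0, 0, 0, 0, 0]])

```text
time_s: 8.75
ee_pos: [0.4758, -0.0408, 0.1013]
tcp_rot: [-0.0, 0.959, 0.284, -0.0]
ft_force: [-0.1, -0.1, -0.5]
width: 0.0097
```

```bash
python3 st.py
```

```text
8.75 pos [ 0.4758 -0.0408  0.1013] yaw 0.575 F [-0.1 -0.1 -0.5] T [0.09 0.12 0.03] tip z 0.0426 w 0.0097 tilt [-0.0002  0.0002]
```

Emit:
carry_out(steps=[[0, 0, -0.05, 0, 0], [0, 0, -0.05, 0, 0], [0, 0, 0, 0, 0]])

```text
time_s: 9.0
ee_pos: [0.4758, -0.0409, 0.0993]
tcp_rot: [-0.0, 0.959, 0.284, -0.0]
ft_force: [0.1, 0.0, -0.1]
width: 0.0099
```

```bash
python3 st.py
```

```text
9.0 pos [ 0.4758 -0.0409  0.0993] yaw 0.575 F [ 0.1  0.  -0.1] T [0.16 0.13 0.04] tip z 0.0406 w 0.0099 tilt [-0.0002  0.0002]
```

```bash
python3 - <<'E'
from h import *
from workcell import ctrl
c,im=snap(ctrl,"side","pics/s7.png")
c,im2=snap(ctrl,"scene","pics/k7.png")
a=cv2.resize(im[190:250,320:400],(480,360),interpolation=2);b=cv2.resize(im2[240:300,290:370],(480,360),interpolation=2)
cv2.imwrite("pics/c10.png",np.hstack([a[:,:390],b[:,:390]]))
E
```

View pics/c10.png

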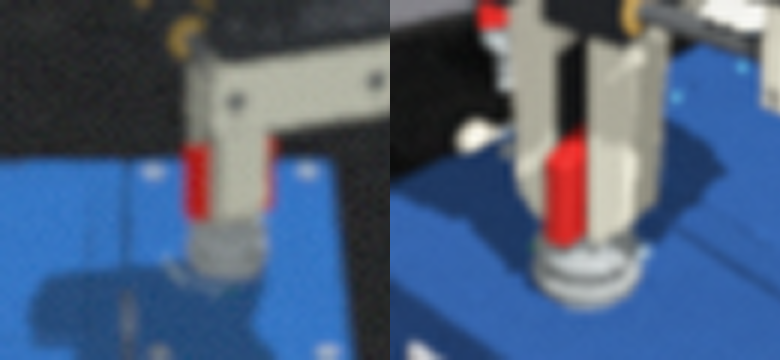

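Emit:
carry_out(steps=[[0, 0, -0.05, 0, 0], [0, 0, -0.05, 0, 0], [0, 0, 0, 0, 0]])

```text
time_s: 9.35
ee_pos: [0.4759, -0.0408, 0.0974]
tcp_rot: [-0.0, 0.959, 0.284, 0.0]
ft_force: [-1.5, 0.7, 1.2]
width: 0.0097
```

```bash
python3 st.py
```

```text
9.35 pos [ 0.4759 -0.0408  0.0974] yaw 0.575 F [-1.5  0.7  1.2] T [0.27 0.25 0.06] tip z 0.0387 w 0.0097 tilt [-0.0001  0.0003]
```

Emit:
carry_out(steps=[[-0.02, 0.02, 0, 0, 0], [0, 0, -0.05, 0, 0], [0, 0, -0.03, 0, 0], [0, 0, 0, 0, 0]])

```text
time_s: 9.68
ee_pos: [0.4758, -0.0408, 0.096]
tcp_rot: [0.0, 0.959, 0.283, 0.0]
ft_force: [-0.4, 0.3, 3.1]
width: 0.0099
```

```bash
python3 st.py
```

```text
9.68 pos [ 0.4758 -0.0408  0.096 ] yaw 0.575 F [-0.4  0.3  3.1] T [0.08 0.15 0.05] tip z 0.0373 w 0.0099 tilt [ 0.0007 -0.0002]
```

```bash
python3 - <<'E'
from h import *
from workcell import ctrl
c,im=snap(ctrl,"side","pics/s8.png")
c,im2=snap(ctrl,"scene","pics/k8.png")
k6=cv2.imread("pics/k6.png")
f=lambda x:cv2.resize(x[240:300,300:350],(400,480),interpolation=2)
cv2.imwrite("pics/c11.png",np.hstack([f(im2),f(cv2.imread("pics/k7.png"))]))
w,_=snap(ctrl,"wrist","pics/w8.png")
E
```

```text
(no output)
```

View pics/c11.png

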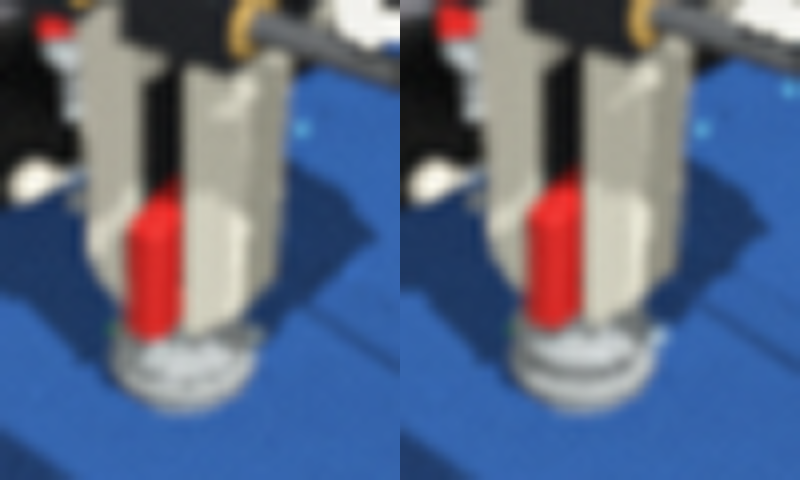

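View pics/w8.png

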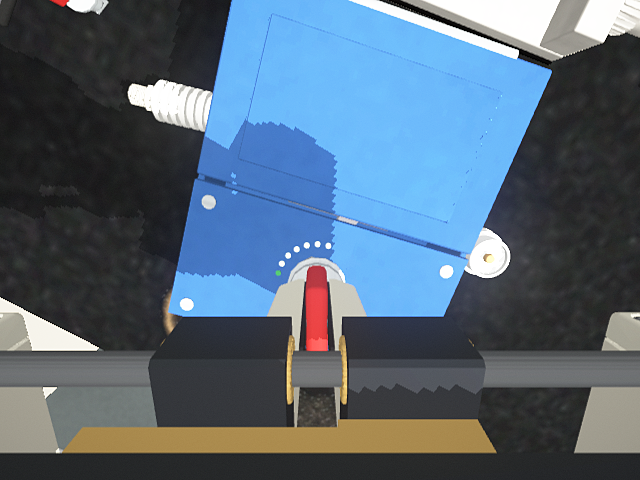

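Emit:
carry_out(steps=[[0, 0, -0.04, 0, 0], [0, 0, 0, 0, 0], [0, 0, 0, 0, 0]])

```text
time_s: 10.08
ee_pos: [0.4758, -0.0407, 0.0951]
tcp_rot: [0.0, 0.959, 0.283, 0.0]
ft_force: [0.3, -0.0, 3.0]
width: 0.0101
```

```bash
python3 st.py
```

```text
10.08 pos [ 0.4758 -0.0407  0.0951] yaw 0.575 F [ 0.3 -0.   3. ] T [-0.    0.06  0.09] tip z 0.0364 w 0.0101 tilt [ 0.0008 -0.0002]
```

Emit:
carry_out(steps=[[0, 0, -0.04, 0, 0], [0, 0, -0.02, 0, 0], [0, 0, 0, 0, 0]])

```text
time_s: 10.33
ee_pos: [0.4758, -0.0407, 0.094]
tcp_rot: [0.0, 0.959, 0.283, 0.0]
ft_force: [-0.3, 0.1, 5.6]
width: 0.0098
```

```bash
python3 st.py
```

```text
10.33 pos [ 0.4758 -0.0407  0.094 ] yaw 0.575 F [-0.3  0.1  5.6] T [-0.02  0.07  0.04] tip z 0.0353 w 0.0098 tilt [ 0.0008 -0.0001]
```

Emit:
carry_out(steps=[[0, 0, -0.03, 0, 0], [0, 0, 0, 0, 0], [0, 0, 0, 0, 0]])

```text
time_s: 10.58
ee_pos: [0.4758, -0.0407, 0.0937]
tcp_rot: [0.0, 0.959, 0.283, 0.0]
ft_force: [-1.1, -0.6, 8.3]
width: 0.0098
```

```bash
python3 st.py
```

```text
10.58 pos [ 0.4758 -0.0407  0.0937] yaw 0.575 F [-1.1 -0.6  8.3] T [0.01 0.19 0.07] tip z 0.035 w 0.0098 tilt [0.0009 0.    ]
```

Emit:
carry_out(steps=[[0, 0, 0, 0.3, 0], [0, 0, 0, 0.4, 0], [0, 0, 0, 0.5, 0], [0, 0, 0, 0.5, 0], [0, 0, 0, 0.5, 0], [0, 0, 0, 0, 0]])

```text
time_s: 11.08
ee_pos: [0.4758, -0.0406, 0.0937]
tcp_rot: [-0.0, 0.913, 0.408, 0.001]
ft_force: [-0.6, 0.6, 7.7]
width: 0.0095
```

```bash
python3 st.py
```

```text
11.08 pos [ 0.4758 -0.0406  0.0937] yaw 0.84 F [-0.6  0.6  7.7] T [0.08 0.22 0.04] tip z 0.035 w 0.0095 tilt [0.0009 0.0004]
```

Emit:
carry_out(steps=[[0, 0, 0, 0.5, 0], [0, 0, 0, 0.5, 0], [0, 0, 0, 0.5, 0], [0, 0, 0, 0.5, 0], [0, 0, 0, 0.5, 0], [0, 0, 0, 0.5, 0], [0, 0, 0, 0.5, 0], [0, 0, 0, 0.5, 0], [0, 0, 0, 0, 0]])

```text
time_s: 11.83
ee_pos: [0.4757, -0.0406, 0.0937]
tcp_rot: [0.0, 0.79, 0.613, 0.0]
ft_force: [-0.1, 0.5, 7.1]
width: 0.0099
```

```bash
python3 st.py;python3 - <<'E'
from h import *
from workcell import ctrl
snap(ctrl,"wrist","pics/w9.png")
c,im=snap(ctrl,"side","pics/s9.png")
c,im2=snap(ctrl,"scene","pics/k9.png")
f=lambda x:cv2.resize(x[240:300,300:350],(400,480),interpolation=2)
cv2.imwrite("pics/c12.png",np.hstack([f(im2),cv2.resize(im[190:250,330:380],(400,480),interpolation=2)]))
E
```

```text
11.83 pos [ 0.4757 -0.0406  0.0937] yaw 1.32 F [-0.1  0.5  7.1] T [ 0.03  0.19 -0.02] tip z 0.035 w 0.0099 tilt [0.0007 0.0005]
```

View pics/c12.png

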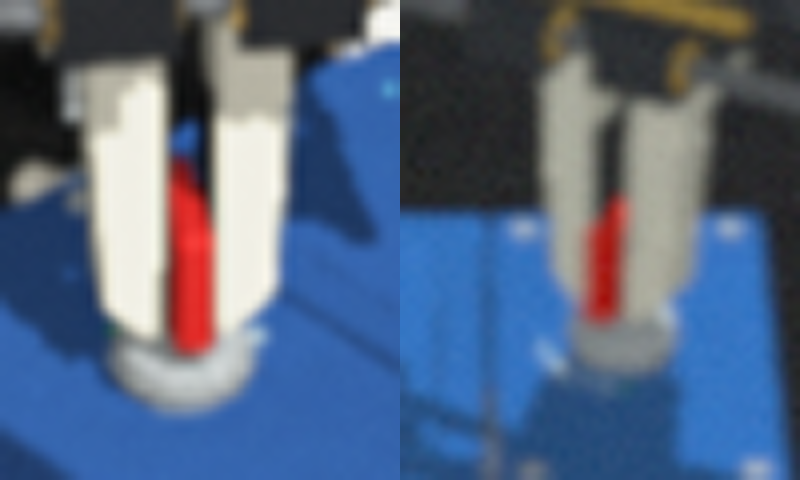

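View pics/w9.png

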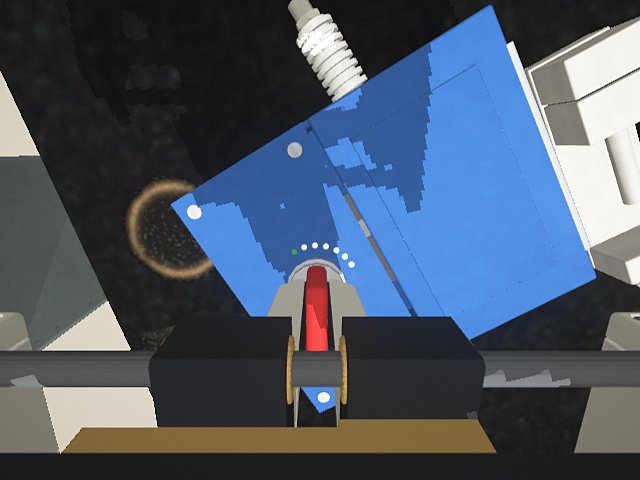

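Emit:
carry_out(steps=[[0, 0, 0, 0.5, 0], [0, 0, 0, 0.5, 0], [0, 0, 0, 0.5, 0], [0, 0, 0, 0.5, 0], [0, 0, 0, 0.5, 0], [0, 0, 0, 0.5, 0], [0, 0, 0, 0.5, 0], [0, 0, 0, 0.5, 0], [0, 0, 0, 0.5, 0], [0, 0, 0, 0.5, 0], [0, 0, 0, 0, 0]])

```text
time_s: 12.9
ee_pos: [0.4757, -0.0406, 0.0937]
tcp_rot: [0.0, 0.574, 0.819, 0.0]
ft_force: [-1.3, 0.3, 7.6]
width: 0.0097
```

```bash
python3 st.py
```

```text
12.9 pos [ 0.4757 -0.0406  0.0937] yaw 1.92 F [-1.3  0.3  7.6] T [ 0.05  0.2  -0.  ] tip z 0.035 w 0.0097 tilt [0.0005 0.0003]
```

Emit:
carry_out(steps=[[0, 0, 0, 0.3, 0], [0, 0, 0, 0.3, 0], [0, 0, 0, 0.3, 0], [0, 0, 0, 0.2, 0], [0, 0, 0, 0.2, 0], [0, 0, 0, 0, 0], [0, 0, 0, 0, 0]])

```text
time_s: 13.48
ee_pos: [0.4756, -0.0406, 0.0937]
tcp_rot: [0.0, 0.509, 0.861, 0.0]
ft_force: [-0.6, -0.2, 8.0]
width: 0.01
```

```bash
python3 st.py;python3 - <<'E'
from h import *
from workcell import ctrl
c,im=snap(ctrl,"side","pics/s10.png")
c,im2=snap(ctrl,"scene","pics/k10.png")
cv2.imwrite("pics/c13.png",np.hstack([cv2.resize(im2[200:350,260:420],(400,375)),cv2.resize(im[170:290,270:398],(400,375))]))
E
```

```text
13.48 pos [ 0.4756 -0.0406  0.0937] yaw 2.074 F [-0.6 -0.2  8. ] T [-0.02  0.17 -0.04] tip z 0.035 w 0.01 tilt [ 0.0005 -0.    ]
```

View pics/c13.png

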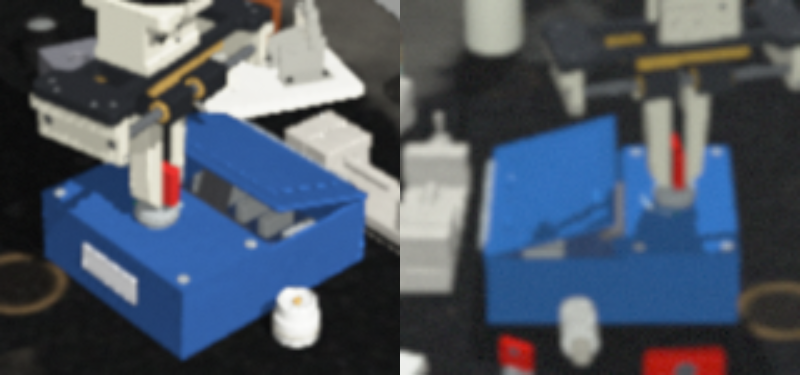

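Emit:
carry_out(steps=[[0, 0, 0.03, 0, 0], [0, 0, 0, 0, 24], [0, 0, 0, 0, 24], [0, 0, 0, 0, 24], [0, 0, 0, 0, 24]])

```text
time_s: 14.0
ee_pos: [0.4751, -0.0406, 0.0935]
tcp_rot: [-0.001, 0.508, 0.861, -0.0]
ft_force: [-1.2, -0.9, -0.3]
width: 0.0221
```

```bash
python3 st.py;python3 - <<'E'
from h import *
from workcell import ctrl
c,im2=snap(ctrl,"scene","pics/k11.png")
w,_=snap(ctrl,"wrist","pics/w11.png")
cv2.imwrite("pics/c14.png",cv2.resize(im2[220:310,280:400],(800,600),interpolation=2))
E
```

```text
14.0 pos [ 0.4751 -0.0406  0.0935] yaw 2.075 F [-1.2 -0.9 -0.3] T [-0.01 -0.04 -0.01] tip z 0.0348 w 0.0221 tilt [-0.0011  0.0001]
```

View pics/c14.png

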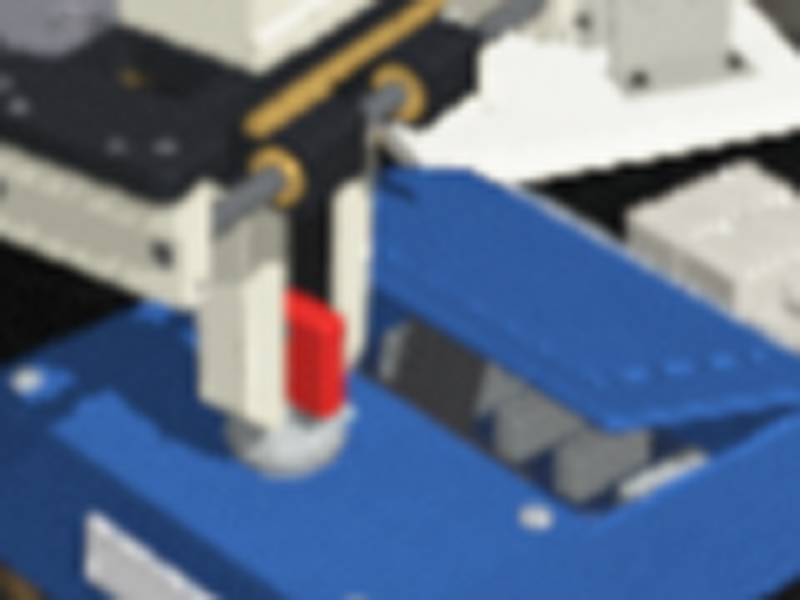

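Emit:
carry_out(steps=[[0, 0, 0.1, 0, 24], [0, 0, 0.2, 0, 24], [0, 0, 0.4, 0, 24], [0, 0, 0.6, 0, 24], [0, 0, 0.8, 0, 24], [0, 0, 1, 0, 24], [0, 0, 1, 0, 24], [0, 0, 1, 0, 24], [0, 0, 1, 0, 24], [0, 0, 0.3, 0, 24], [0, 0, 0, 0, 24]])

```text
time_s: 15.02
ee_pos: [0.4765, -0.0406, 0.2238]
tcp_rot: [0.002, 0.509, 0.861, 0.001]
ft_force: [0.4, 0.1, -0.5]
width: 0.0222
```

```bash
python3 st.py;python3 - <<'E'
from h import *
from workcell import ctrl
c,im2=snap(ctrl,"scene","pics/k12.png");d,im=snap(ctrl,"side","pics/s12.png")
w,_=snap(ctrl,"wrist","pics/w12.png")
cv2.imwrite("pics/c15.png",np.hstack([cv2.resize(im2[200:350,260:420],(400,375)),cv2.resize(im[170:290,270:398],(400,375))]))
for p in ((.4765,-.0412,.092),(.4765,-.0412,.108)): print(proj(c,p),proj(d,p),proj(w,p))
# red head centroid in scene / side near lock
E
```

```text
15.02 pos [ 0.4765 -0.0406  0.2238] yaw 2.075 F [ 0.4  0.1 -0.5] T [ 0.01 -0.07  0.02] tip z 0.1651 w 0.0222 tilt [ 0.0046 -0.0005]
[323.06592741 272.32098485] [356.43775992 220.63066404] [317.18887488 238.8080829 ]
[323.10325088 264.85570911] [356.52785942 214.7079607 ] [317.24114072 244.13547526]
```

View pics/c15.png

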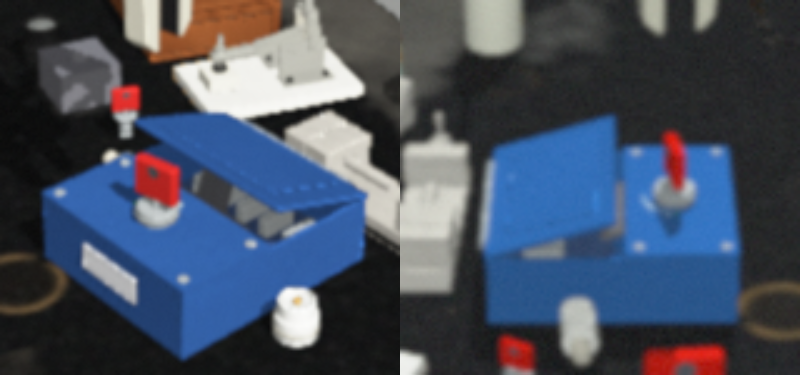

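View pics/w12.png

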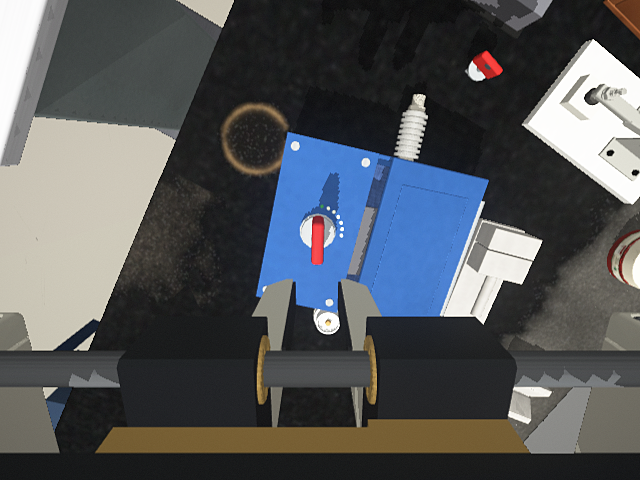

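```bash
python3 - <<'E'
from h import *
from workcell import ctrl
c,d=ctrl.calibration("scene"),ctrl.calibration("side")
P=[]
for f,p in(("pics/k12.png",(323,272)),("pics/s12.png",(356,221))):
    im=cv2.imread(f);m=redmask(im);n,l,st,ce=cv2.connectedComponentsWithStats(m)
    k=min(range(1,n),key=lambda i:np.hypot(*(ce[i]-p)) if st[i,4]>15 else 1e9);P.append(ce[k]);print(ce[k],st[k])
print(tri([(c,P[0]),(d,P[1])]))
E
```

```text
[322.73863636 271.31439394] [314 261  18  21 264]
[357.30263158 219.19736842] [354 212   7  18  76]
(array([ 0.47498177, -0.04272961,  0.09538686]), [np.float64(0.1711208013686377), np.float64(0.17112080136874327)])
```

```bash
python3 -c "
from workcell import ctrl
print(ctrl.finish_job())"
```

```text
the job is handed in; nothing more can be done
None
```

The box is unlocked. I took the medium red-headed key from the grey stand, put it in the lock, turned it counter-clockwise until the lid popped up, let go and handed the job in at about 15 s of the 72 s.

- **Finding the slot:** The key went into the slot on the way down at yaw 0.575, where I had meant to start feeling round, so no sweep was needed. My camera estimate of the slot was about 0.76 rad, about 0.18 rad off and more than the 0.09 rad tolerance.
- **Fully home:** The arm stopped at exactly the height worked out for fully home, and the collar looked flush with the mouth. In the last pictures the head measured 95.4 mm high against an expected 92 mm. The same method read about 2.5 mm high on the stand, so the key is home to within about 1 mm; resting on the plug's face would have read 9 mm high.
- **Force and turning:** The highest push I read on the lock was 8.3 N. I turned the key to yaw 2.07 in the world frame, about 1.8 rad from the box's x axis. The wrist torque readings did not clearly show the plug's 0.08 N m resistance, so the evidence that it turned is the lid opening.
- **Final state:** The last pictures show the lid up, the key standing in the lock, and the gripper well clear. The loupe, load and attenuator were never touched; I checked this only by eye, and the loupe was not in the last close views.

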